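# Set out the cutting dies on their outlines

### The arm

A 6-joint arm with a two-finger parallel gripper is mounted at the origin on the work surface. World frame = base frame: x ahead of the robot, y to its left, z up, the work surface at z = 0. Lengths are in m, angles in rad, forces in N, time in s.
With the tool pointing down it reaches from about 0.375 to 0.9 m from the base axis. Payload 3.1 kg.
Tool frame: the origin (TCP) lies between the finger pads; the fingertips stand 8 mm ahead of it and the grasp point (between the pads) lies 11 mm behind it; z points along the fingers, y is the line along which they close (so a half turn about z gives the same grasp; the last joint's range is limited). The gripper opens to 87 mm and grips with 3 to 60 N. Pads are 19 mm wide; open, the fingers measure 117 mm over their backs; the gripper's body (75 mm by 190 mm) begins 51 mm behind the grasp point.
Start: joints at [-0.178, 0.527, 1.433, -0, 1.181, -0.178], TCP at [0.625, 0, 0.231] pointing down, gripper open.
Joint ranges: [-3.08, 3.08], [-0.75, 2.2], [0.22, 2.44], [-1.43, 4.57], [0, 2.65], [-2.85, 2.85]. Speed limits (rad/s): [2.79, 2.79, 3.14, 3.14, 3.14, 3.14].

### API

Orientations are given as a unit quaternion [x, y, z, w].
In Python, from rig import robot, vision, job gives the robot as it stands.
- The arm moves only by the shell command python3 -m handwheel 'ROWS' [OPENING] [FORCE]. ROWS is JSON, a list of rows, each a list of 4 numbers: the shift along the tool's x, y, z as a fraction of full scale, then the turn about the tool's z as a fraction of full scale. A call has 1 to 20 rows; each row is the pose to reach, as a shift and turn from the pose commanded when the call began, along the tool's axes at that moment, turning the shorter way round; what a row does not reach only later rows make up. Full scale, the value 1, is 300 mm for a shift and 2 pi rad for a turn. A row lasts 1/12 s, in which the tool goes at most 41.7 mm and 7.16 degrees, less where a joint would pass 70% of its speed; a pose out of reach is approached as far as the arm can. A call with a number of a shift or a turn outside -1 to 1 is refused whole. A call with a gripper value outside its range is refused whole. OPENING is the opening in per cent of the stroke, from 0 (shut) to 100 (fully open), set as the call begins (- or left out, the last holds). The fingers move at their own pace and stop on an object; FORCE is the grip in N (left out, the last holds). Time passes only in rows, so rows that repeat a pose let the fingers close. It gives the time, the measured TCP pose, the force, the opening and the grip force at its end, in the units of the state.
- robot.get_obs(): the state, without advancing time (a new reading comes with each control period).
- vision.camera(name): name is "scene" or "side" or "wrist"; returns a dict with "frame" (420x560x3 uint8, red, green, blue), "K" (3x3 intrinsics, pixels), "k1" (the pictures are not rectified: a ray, as slopes to the right and down, at radius r is drawn at 1 + k1 r^2 times it, then the intrinsics apply), "cam_to_world" (4x4, takes a point from camera to world coordinates); the wrist camera has in their place "hand_eye" (4x4, takes a point from camera to tool coordinates, whose origin is the TCP and whose axes are the flange's). Camera axes: x right, y down, z forward; pixel columns grow to the right and rows downward; lengths in m; the calibration is good to about 2 mm. A picture is of the moment at which its call begins: read the wrist's pose just before it. There is no depth.
- job.hand_in(): hands the job in; it is judged then, once.
Trained networks look in the newest picture that a camera, given by its name, has taken for a name from the list of things; names that differ only in an ending like _2 or _b are one class to them, and where a whole thing is asked for, a point or a joint stands for the part that bears it (a point fixed in the world has none). Each returns a list of dicts, best first, with "conf" (0 to 1); they miss things now and then, are a little off and sometimes report something else, mostly with a low value. They report only what shows in the picture. A call takes as long as a camera call. They do not tell look-alikes from the thing itself.
- vision.look_for(camera, label): "point" ([row, column] in pixels, amid what is visible of it).
- vision.outline_of(camera, label): "mask" (420x560 bool, what is visible of it) and "point" ([row, column] in pixels, amid what is visible of it).
The state is a dict: "time": time; "q": joint angles; "joint_velocities": joint speeds; "joint_torque": joint torques, N m; "position": TCP position; "tool_rot": TCP orientation; "ft_force": force on the tool from outside, world axes, zero at the start; "moment": the same for the moment, N m; "grip_width": finger opening in m; "grip_force": force on a finger pad.
Only numpy, scipy, OpenCV 4.12 (cv2) and the standard library are available. Lean on these libraries where they do the work, as an engineer would, in place of code of your own. Each camera call takes 0.05 s, during which the arm holds its last target. There are 200 camera calls.

### The job

Set out the four red steel cutting dies for the next bag, each standing upright on the plywood board that bears its outline, centred on the outline and turned to match it. Place them one after another in the order they will be struck: the oblong first, then the large round, then the square, the small round last. All four must stand so at the end; do not topple a die on the way, and leave the two wooden patterns where they lie.

Things in the scene. Friction and masses are not known exactly. Their poses are not given: they have to be found in the camera images.
- die_oblong: red steel cutting die, loose, standing upright, 280 g give or take 25 %. Seen from above its head is oblong with half-round ends, 80 long along its own x, 36 wide along its y (mm), 22 mm high, red with a bright cutting edge below. From the middle of the head rises a dark steel shank to hold it by, 18 by 18 mm square, faces square to the die's x and y, reaching from 22 to 67 mm above the underside. Origin: centre of the underside; z up the shank.
- die_large_round: red steel cutting die, loose, standing upright, 320 g give or take 25 %. Seen from above its head is round, 64 in diameter (mm), 22 mm high, red with a bright cutting edge below. From the middle of the head rises a dark steel shank to hold it by, 18 by 18 mm square, faces square to the die's x and y, reaching from 22 to 67 mm above the underside. Origin: centre of the underside; z up the shank.
- die_square: red steel cutting die, loose, standing upright, 280 g give or take 25 %. Seen from above its head is square, 50 by 50, sides along its own x and y (mm), 22 mm high, red with a bright cutting edge below. From the middle of the head rises a dark steel shank to hold it by, 18 by 18 mm square, faces square to the die's x and y, reaching from 22 to 67 mm above the underside. Origin: centre of the underside; z up the shank.
- die_small_round: red steel cutting die, loose, standing upright, 180 g give or take 25 %. Seen from above its head is round, 40 in diameter (mm), 22 mm high, red with a bright cutting edge below. From the middle of the head rises a dark steel shank to hold it by, 18 by 18 mm square, faces square to the die's x and y, reaching from 22 to 67 mm above the underside. Origin: centre of the underside; z up the shank.
- board_oblong: fixed plywood board, 96 (its x) by 76 (its y) by 6 mm thick, lying flat on the bench, with the black outline of its die painted in the middle of its top: oblong with half-round ends, 80 long along its own x, 36 wide along its y (mm, with a 3 mm margin all round). The die stands on the top face, 6 mm above the bench. Origin: centre of the board's underside, on the bench top; z up.
- board_large_round: fixed plywood board, 96 (its x) by 76 (its y) by 6 mm thick, lying flat on the bench, with the black outline of its die painted in the middle of its top: round, 64 in diameter (mm, with a 3 mm margin all round). The die stands on the top face, 6 mm above the bench. Origin: centre of the board's underside, on the bench top; z up.
- board_square: fixed plywood board, 96 (its x) by 76 (its y) by 6 mm thick, lying flat on the bench, with the black outline of its die painted in the middle of its top: square, 50 by 50, sides along its own x and y (mm, with a 3 mm margin all round). The die stands on the top face, 6 mm above the bench. Origin: centre of the board's underside, on the bench top; z up.
- board_small_round: fixed plywood board, 96 (its x) by 76 (its y) by 6 mm thick, lying flat on the bench, with the black outline of its die painted in the middle of its top: round, 40 in diameter (mm, with a 3 mm margin all round). The die stands on the top face, 6 mm above the bench. Origin: centre of the board's underside, on the bench top; z up.
- pattern_square: bare pale wood pattern, loose, a 50 by 50 mm square block 14 mm thick with an 18 mm wooden knob to 38 mm height. Not a die. Origin: centre of the underside.
- pattern_round: bare pale wood pattern, loose, a disc 60 mm across and 14 mm thick with an 18 mm wooden knob to 38 mm height. Not a die. Origin: centre of the underside.
Not all that is in view belongs to the job. Leave any purple or yellow look-alike of the board_small_round alone.

How it is judged:
On the way, in this order (a step that is already met when the one before it is completed fails the run):
1. the oblong die stands released and at rest on its board (horizontal distance between die_oblong and board_oblong below 0.012 m and z of die_oblong in the frame of board_oblong between 0.003 and 0.009 m and angle between die_oblong's own z axis and vertical below 0.1 rad and contact force between the fingers and die_oblong below 0.1 N and linear speed of die_oblong below 0.02 m/s and angular speed of die_oblong below 0.2 rad/s and angle between the x axis of die_oblong and the x axis of board_oblong, either way round below 0.21 rad), for 0.2 s.
2. the large round die stands released and at rest on its board (horizontal distance between die_large_round and board_large_round below 0.012 m and z of die_large_round in the frame of board_large_round between 0.003 and 0.009 m and angle between die_large_round's own z axis and vertical below 0.1 rad and contact force between the fingers and die_large_round below 0.1 N and linear speed of die_large_round below 0.02 m/s and angular speed of die_large_round below 0.2 rad/s), for 0.2 s.
3. the square die stands released and at rest on its board (horizontal distance between die_square and board_square below 0.012 m and z of die_square in the frame of board_square between 0.003 and 0.009 m and angle between die_square's own z axis and vertical below 0.1 rad and contact force between the fingers and die_square below 0.1 N and linear speed of die_square below 0.02 m/s and angular speed of die_square below 0.2 rad/s and (angle between the x axis of die_square and the x axis of board_square, either way round below 0.21 rad or angle between the x axis of die_square and the y axis of board_square, either way round below 0.21 rad)), for 0.2 s.
4. the small round die stands released and at rest on its board (horizontal distance between die_small_round and board_small_round below 0.012 m and z of die_small_round in the frame of board_small_round between 0.003 and 0.009 m and angle between die_small_round's own z axis and vertical below 0.1 rad and contact force between the fingers and die_small_round below 0.1 N and linear speed of die_small_round below 0.02 m/s and angular speed of die_small_round below 0.2 rad/s), for 0.2 s.
At the end, for the whole second after the job is handed in: Each of the four dies stands upright (within 0.1 rad), released and at rest, on the top of its own board, its centre within 12 mm of the centre of the outline; the oblong and the square are turned to within 0.21 rad (12 degrees) of their outlines (any of the equivalent ways round) (all of step 1 and all of step 2 and all of step 3 and all of step 4); the robot touches nothing.
It fails at once if a die is tipped by more than 45 degrees (angle between any of die_oblong, die_large_round, die_square, die_small_round's own z axis and vertical above 0.785 rad).
It fails at once if a wooden pattern is moved by more than 20 mm (distance of any of pattern_square, pattern_round from where it was at the start of the episode above 0.02 m).
It also fails if it takes over 109 s, if anything falls off the work surface, if the arm or the gripper's body presses on something with over 40 N, if the wrist force passes 120 N, or if a joint passes its speed limit or range.

## Working session

There is one attempt and no reset: what is moved stays moved. The work goes in short steps, Python scripts to look and compute and a shell command to move; the robot and the scene stay as the last step left them, time stands still between calls to the robot, and variables do not carry over. Pictures are saved under pics/ and viewed, at most 14 in all, crops included, and the job is handed in when it is done.

```bash
mkdir -p pics; cat > h.py <<'E'
import numpy as np, cv2
from scipy.spatial.transform import Rotation as R
from rig import robot, vision, job
def cam(name, save=None):
    o=robot.get_obs(); c=vision.camera(name)
    if 'cam_to_world' in c: T=np.array(c['cam_to_world'])
    else:
        W=np.eye(4); W[:3,:3]=R.from_quat(o['tool_rot']).as_matrix(); W[:3,3]=o['position']; T=W@np.array(c['hand_eye'])
    c['T']=T
    if save: cv2.imwrite('pics/'+save, c['frame'][...,::-1])
    return c
def world(c,pts,z):
    "pts (row,col) -> world xy at height z"
    p=np.atleast_2d(np.asarray(pts,float))[:,::-1].copy()
    K=np.array(c['K']); d=(p-K[:2,2])/[K[0,0],K[1,1]]; s=d.copy()
    for _ in range(20): s=d/(1+c['k1']*(s**2).sum(1,keepdims=True))
    r=np.c_[s,np.ones(len(s))]@c['T'][:3,:3].T; o=c['T'][:3,3]
    return (o+r*((z-o[2])/r[:,2:]))[:,:2]
def rect(c,mask,z):
    "mask footprint at height z: center, size, angle deg of long side"
    m=mask.astype(np.uint8); cs,_=cv2.findContours(m,cv2.RETR_EXTERNAL,cv2.CHAIN_APPROX_NONE)
    k=max(cs,key=cv2.contourArea)[:,0,::-1]
    w=world(c,k,z)
    (x,y),(a,b),t=cv2.minAreaRect((w*1000).astype(np.float32))
    if b>a:a,b,t=b,a,t+90
    return np.round([x,y,a,b,(t+90)%180-90],1)
E
python3 - <<'E'
from h import *
N=['die_oblong','die_large_round','die_square','die_small_round','board_oblong','board_large_round','board_square','board_small_round','pattern_square','pattern_round']
for n in ['scene','side']:
    c=cam(n,n+'0.png'); print(n,c['T'][:3,3].round(2))
    for l in N:
        for d in vision.outline_of(n,l)[:3]:
            print(l,round(d['conf'],2),np.round(d['point']),rect(c,d['mask'],.006 if 'board' in l else .0))
E
```

```text
scene [ 1.47 -0.24  0.94]
die_oblong 0.91 [240. 411.] [584.9 258.7 125.2  38.2 -23.4]
die_oblong 0.65 [222. 251.] [ 429.1 -152.2  114.1   62.9   -8.1]
die_large_round 0.78 [218. 248.] [ 429.1 -152.2  114.3   62.9   -8.1]
die_large_round 0.4 [209. 463.] [501.3 436.   72.3  70.8 -78.5]
die_large_round 0.23 [208. 189.] [ 363.1 -312.   100.2   80.8  -24.9]
die_square 0.82 [260. 365.] [639.2 108.9 102.1  54.9 -36.5]
die_small_round 0.68 [265. 295.] [617.9 -68.3  84.1  37.  -10. ]
board_oblong 0.8 [264. 215.] [ 596.4 -255.4  100.2   77.1  -22.1]
board_large_round 0.79 [189. 408.] [392.8 313.6 107.8  75.6 -19.2]
board_square 0.83 [246. 152.] [ 504.9 -424.7  102.2   77.8   -0. ]
board_small_round 0.97 [190. 249.] [ 329.  -148.3   90.2   74.6   -9.6]
board_small_round 0.72 [205. 133.] [ 331.9 -473.9   96.6   80.   -21.6]
board_small_round 0.6 [168. 191.] [ 203.3 -308.3  106.2   80.8  -16.3]
pattern_square 0.61 [223. 308.] [472.5   3.3  66.1  57.4 -48.2]
pattern_round 0.65 [210. 465.] [503.1 435.6  70.6  66.7 -76.1]
side [-0.29 -0.93  0.96]
die_oblong 0.78 [159. 258.] [641.6 286.9 141.9  79.   51.3]
die_large_round 0.79 [226. 298.] [ 486.1 -131.9  120.2   61.9   48.9]
die_large_round 0.29 [271. 310.] [ 373.2 -307.8   98.2   82.2  -24.9]
die_square 0.76 [170. 295.] [697.2 130.9 118.8  42.2  49. ]
die_small_round 0.51 [191. 322.] [682.5 -43.2 123.4  39.5  46.1]
board_oblong 0.84 [233. 348.] [ 596.4 -254.4   95.6   76.6  -21.7]
board_large_round 0.56 [171. 197.] [389.2 315.3  91.   82.7 -18.3]
board_square 0.84 [273. 372.] [ 5.040e+02 -4.247e+02  1.009e+02  8.170e+01  3.000e-01]
board_small_round 0.82 [270. 309.] [ 368.2 -310.5   98.4   81.9  -24.6]
board_small_round 0.79 [249. 259.] [ 323.5 -147.6   95.8   79.8   -9.8]
board_small_round 0.74 [317. 341.] [ 331.  -475.9   96.4   78.7  -18.4]
pattern_square 0.46 [202. 271.] [497.7  10.5  61.   44.4  41.1]
```

```bash
python3 -c "
import json;from rig import robot
o=robot.get_obs();print({k:o[k] for k in ('time','position','tool_rot','grip_width')})"
```

```text
{'time': 1.1, 'position': array([6.24980080e-01, 3.40855917e-05, 2.30547082e-01]), 'tool_rot': array([ 7.07119960e-01,  7.07093602e-01,  1.48327120e-06, -4.83811778e-06]), 'grip_width': 0.08687254996522761}
```

View pics/scene0.png

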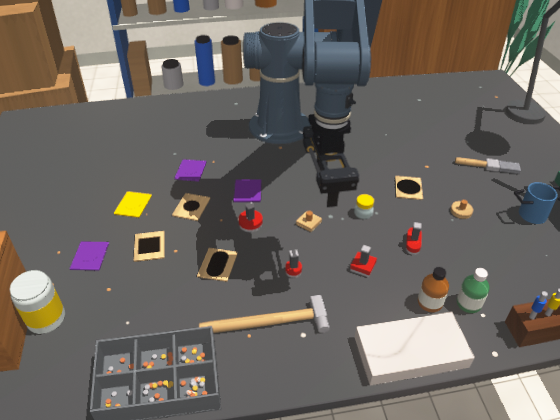

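View pics/side0.png

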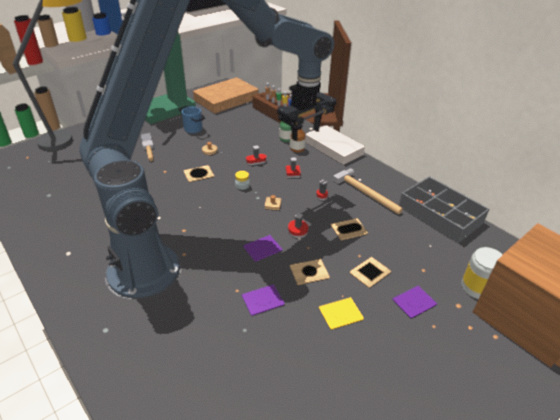

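The scene picture shows the dies: oblong (240,413), large round (220,250), square (260,364) and small round (265,294). The boards are oblong (264,217), square (246,150), small round (207,191) and large round (187,408). The purple and yellow boards are decoys. Next I'll fit the red heads as extruded shapes in both fixed views.

```bash
cat >> h.py <<'E'
def px(c,P):
    T=c['T']; q=(np.asarray(P)-T[:3,3])@T[:3,:3]; s=q[:,:2]/q[:,2:]; s=s*(1+c['k1']*(s**2).sum(1,keepdims=True))
    K=np.array(c['K']); return s*[K[0,0],K[1,1]]+K[:2,2]
a=np.linspace(0,2*np.pi,40,endpoint=False); ci=np.c_[np.cos(a),np.sin(a)]
SH={'die_oblong':np.r_[ci[(ci[:,0]>=0)]*.018+[.022,0],ci[ci[:,0]<=0]*.018-[.022,0]],'die_large_round':ci*.032,
 'die_square':np.array([[1,1],[-1,1],[-1,-1],[1,-1]])*.025,'die_small_round':ci*.020}
SQ=np.array([[1,1],[-1,1],[-1,-1],[1,-1]])*.009
def render(c,n,p,z0=0,S=4):
    x,y,t=p; r=np.array([[np.cos(t),-np.sin(t)],[np.sin(t),np.cos(t)]]); m=np.zeros((420*S,560*S),np.uint8)
    for s,za,zb in((SH[n],0,.022),(SQ,.022,.067)):
        w=s@r.T+[x,y]; P=np.r_[np.c_[w,np.full(len(w),z0+za)],np.c_[w,np.full(len(w),z0+zb)]]
        cv2.fillConvexPoly(m,cv2.convexHull(((px(c,P)+.5)*S-.5).round().astype(np.int32)),1)
    return cv2.resize(m.astype(np.float32),(560,420),interpolation=cv2.INTER_AREA)
def fit(views,n,p0,z0=0):
    "views: [(c,mask)]; pose by silhouette"
    from scipy.optimize import minimize
    def f(p):
        L=0
        for c,m in views:
            g=render(c,n,p,z0); L+=1-np.minimum(g,m).sum()/np.maximum(g,m).sum()
        return L/len(views)
    best=None
    for t in ([0,.8,1.6,2.4] if n=='die_oblong' else [0,.4,.8,1.2]):
        q=[p0[0],p0[1],t]
        r=minimize(f,q,method='Nelder-Mead',options=dict(initial_simplex=[q,[q[0]+.01,q[1],t],[q[0],q[1]+.01,t],[q[0],q[1],t+.3]],maxfev=90))
        if best is None or r.fun<best.fun: best=r
    return best.x.round(4),round(best.fun,3)
def mask(cn,n,c,near):
    ds=[d for d in vision.outline_of(cn,n) if np.hypot(*(world(c,d['point'],.02)[0]-near))<.05]
    return ds[0]['mask'].astype(float) if ds else None
E
python3 - <<'E'
from h import *
cs={n:cam(n) for n in('scene','side')}
for n,p in {'die_oblong':(.605,.255),'die_large_round':(.45,-.15),'die_square':(.66,.11),'die_small_round':(.64,-.06)}.items():
    v=[(cs[k],mask(k,n,cs[k],p)) for k in cs]; v=[x for x in v if x[1] is not None]
    print(n,len(v),fit(v,n,p))
for n in ['board_oblong','board_square','board_small_round','board_large_round']:
    for k in cs:
        f=cs[k]['frame'].astype(int)
        for d in vision.outline_of(k,n)[:3]:
            m=cv2.morphologyEx(d['mask'].astype(np.uint8),cv2.MORPH_CLOSE,np.ones((9,9)))>0
            m=cv2.erode(m.astype(np.uint8),np.ones((3,3)))>0
            dk=m&(f.sum(2)<150); print(n,k,rect(cs[k],d['mask'],.006),rect(cs[k],dk,.006) if dk.sum()>20 else '')
E
```

```text
die_oblong 2 (array([ 0.6098,  0.249 , -0.4138]), np.float64(0.189))
die_large_round 2 (array([ 0.4608, -0.156 ,  0.6918]), np.float64(0.123))Traceback (most recent call last):
  File "<stdin>", line 5, in <module>
  File "h.py", line 51, in fit
    r=minimize(f,q,method='Nelder-Mead',options=dict(initial_simplex=[q,[q[0]+.01,q[1],t],[q[0],q[1]+.01,t],[q[0],q[1],t+.3]],maxfev=90))
    res = _minimize_neldermead(fun, x0, args, callback, bounds=bounds,
                               **options)
    fsim[k] = func(sim[k])
              ~~~~^^^^^^^^
    fx = function(np.copy(x), *(wrapper_args + args))
  File "h.py", line 47, in f
    return L/len(views)
           ~^~~~~~~~~~~
ZeroDivisionError: division by zero
```

```bash
python3 -m handwheel '[[0.83,-0.05,0,0],[0.83,-0.05,0,0],[0.83,-0.05,0,0],[0.83,-0.05,0,0],[0.83,-0.05,0,0],[0.83,-0.05,0,0],[0.83,-0.05,0,0],[0.83,-0.05,0,0],[0.83,-0.05,0,0],[0.83,-0.05,0,0]]'
cat >> h.py <<'E'
def whead(n,z,near,save=None,shaft=True):
    "wrist view: die pose by silhouette"
    c=cam('wrist',save); m=mask('wrist',n,c,near)
    if m is None: print('no mask',[(round(d['conf'],2),world(c,d['point'],.02)) for d in vision.outline_of('wrist',n)]); return
    p,e=fit([(c,m)],n,near,z); print(n,p,np.degrees(p[2]).round(1),'err',e)
E
python3 -c "
from h import *
whead('die_oblong',0,(.61,.249),'w1.png')"
```

```text
time: 2.33
position: [0.6102, 0.2478, 0.2304]
tool_rot: [0.708, 0.707, -0.0, 0.0]
ft_force: [-0.3, -0.4, -0.2]
grip_width: 0.0872
grip_force: 0.0
die_oblong [0.6099 0.2479 2.7753] 159.0 err 0.037
```

View pics/w1.png

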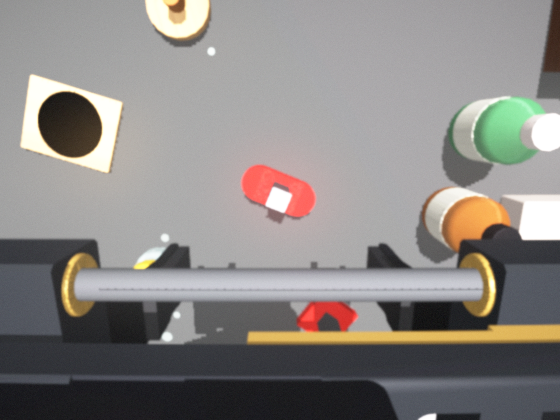

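Wrist picture: oblong die at about (190,278) with a close fit, the large round board at (124,70), bottles well to the right. The die's yaw of -21° almost matches its board.

```bash
python3 - <<'E'
from h import *
c=cam('wrist')
for d in vision.outline_of('wrist','board_large_round')[:2]:
    m=cv2.morphologyEx(d['mask'].astype(np.uint8),cv2.MORPH_CLOSE,np.ones((9,9)))>0
    dk=m&(c['frame'].astype(int).sum(2)<150); print(rect(c,m,.006),rect(c,dk,.006))
E
python3 -m handwheel '[[0,0,0.1,0.058],[0,0,0.2,0.058],[0,0,0.35,0.058],[0,0,0.48,0.058],[0,0,0.56,0.058],[0,0,0.61,0.058],[0,0,0.648,0.058],[0,0,0.648,0.058],[0,0,0.648,0.058],[0,0,0.648,0.058]]'
python3 -m handwheel '[[0,0,0,0],[0,0,0,0],[0,0,0,0],[0,0,0,0],[0,0,0,0],[0,0,0,0],[0,0,0,0],[0,0,0,0]]' 0 30
```

```text
[391.7 316.7  97.6  76.7 -17.1] [384.9 322.7  64.   50.4  41.2]
time: 3.37
position: [0.6114, 0.249, 0.0376]
tool_rot: [0.824, 0.567, 0.001, 0.001]
ft_force: [-0.8, -0.7, -0.1]
grip_width: 0.0867
grip_force: 0.0
time: 4.03
position: [0.6099, 0.2491, 0.0361]
tool_rot: [0.824, 0.567, -0.0, -0.0]
ft_force: [0.2, -0.3, -0.3]
grip_width: 0.0414
grip_force: 0.0Traceback (most recent call last):
  File "<stdin>", line 5, in <module>
  File "h.py", line 22, in rect
    k=max(cs,key=cv2.contourArea)[:,0,::-1]
      ~~~^^^^^^^^^^^^^^^^^^^^^^^^
ValueError: max() iterable argument is empty
```

```bash
python3 -m handwheel '[[0,0,0,0],[0,0,0,0],[0,0,0,0],[0,0,0,0],[0,0,0,0],[0,0,0,0],[0,0,0,0]]' 0 30
python3 -m handwheel '[[0,0,-0.13,0],[0,0,-0.25,0],[0,0,-0.35,0],[0,0,-0.35,0],[0,0,-0.35,0]]'
```

```text
time: 4.62
position: [0.6101, 0.249, 0.0361]
tool_rot: [0.824, 0.567, 0.0, 0.0]
ft_force: [-0.4, 0.4, -0.6]
grip_width: 0.018
grip_force: 29.9
time: 5.03
position: [0.6109, 0.2493, 0.143]
tool_rot: [0.824, 0.567, 0.002, 0.001]
ft_force: [-0.1, 0.5, -1.9]
grip_width: 0.0177
grip_force: 29.9
```

```bash
python3 -m handwheel '[[-0.95,0.33,0,0],[-0.95,0.33,0,0],[-0.95,0.33,0,0],[-0.95,0.33,0,0],[-0.95,0.33,0,0],[-0.95,0.33,0,0],[-0.95,0.33,0,0],[-0.95,0.33,0,0],[-0.95,0.33,0,0],[-0.95,0.33,0,0],[-0.95,0.33,0,0]]'
cat >> h.py <<'E'
def boards(cn,n,near=None,save=None):
    c=cam(cn,save); out=[]
    for d in vision.outline_of(cn,n):
        m=d['mask'].astype(np.uint8); r=rect(c,m,.006)
        if near is not None and np.hypot(*(r[:2]/1000-near))>.06: continue
        # hole/outline: dark blob inside the filled board hull
        cs,_=cv2.findContours(m,cv2.RETR_EXTERNAL,cv2.CHAIN_APPROX_NONE); h=np.zeros_like(m)
        cv2.fillConvexPoly(h,cv2.convexHull(max(cs,key=cv2.contourArea)),1); h=cv2.erode(h,np.ones((7,7)))
        dk=((c['frame'].astype(int).sum(2)<170)&(h>0)).astype(np.uint8); dk=cv2.morphologyEx(dk,cv2.MORPH_OPEN,np.ones((3,3)))
        print(cn,n,round(d['conf'],2),'board',r,'ink',rect(c,dk,.006) if dk.any() else None)
E
python3 -c "
from h import *
boards('wrist','board_oblong',(.596,-.255),'w2.png'); print(robot.get_obs()['position'])"
```

```text
time: 5.95
position: [0.5996, -0.0511, 0.1398]
tool_rot: [0.823, 0.567, -0.001, -0.002]
ft_force: [-0.9, 0.7, -2.9]
grip_width: 0.0177
grip_force: 29.9
[ 0.60023381 -0.05058377  0.14041858]
```

View pics/w2.png

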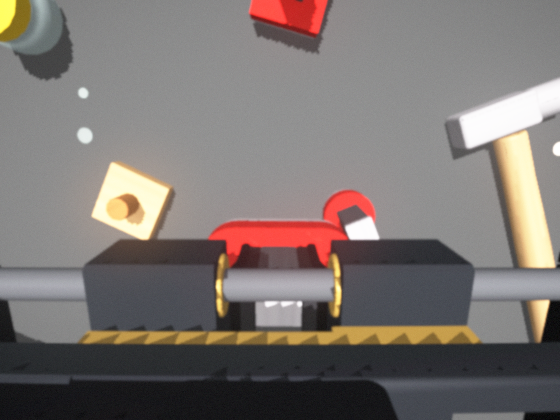

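Wrist picture: the oblong die is held square at about (235,285). The small round die is at (215,350) and the square die's edge at the top. The camera looks towards +y, so the board is out of view. The two fixed cameras agree on it within 1 mm, so I'll place.

```bash
python3 -m handwheel '[[-0.641,0.231,0,0.003],[-0.641,0.231,0,0.003],[-0.641,0.231,0,0.003],[-0.641,0.231,0,0.003],[-0.641,0.231,0,0.003],[-0.641,0.231,0,0.003],[-0.641,0.231,0,0.003],[-0.641,0.231,0.1,0.003],[-0.641,0.231,0.2,0.003],[-0.641,0.231,0.26,0.003],[-0.641,0.231,0.3,0.003],[-0.641,0.231,0.318,0.003],[-0.641,0.231,0.325,0.003],[-0.641,0.231,0.325,0.003],[-0.641,0.231,0.325,0.003]]'
```

```text
time: 7.3
position: [0.5982, -0.2569, 0.0449]
tool_rot: [0.829, 0.56, 0.001, 0.001]
ft_force: [0.2, 0.4, -2.5]
grip_width: 0.0178
grip_force: 29.9
```

```bash
python3 -m handwheel '[[0,0,0,0],[0,0,0,0],[0,0,0,0]]'
python3 -m handwheel '[[0,0,0.003,0],[0,0,0.003,0],[0,0,0.003,0],[0,0,0.003,0],[0,0,0.003,0],[0,0,0.003,0]]' 60
python3 -m handwheel '[[0,0,-0.1,0],[0,0,-0.2,0],[0,0,-0.3,0],[0,0,-0.4,0],[0,0,-0.5,0],[0,0,-0.6,0],[0,0,-0.6,0],[0,0,-0.6,0]]' 100
python3 - <<'E'
from h import *
boards('scene','board_oblong',(.596,-.255),'s2.png')
p=(.596,-.255)
whead('die_oblong',.006,p)
boards('wrist','board_oblong',p,'w3.png')
E
```

```text
time: 7.55
position: [0.5975, -0.2573, 0.0446]
tool_rot: [0.829, 0.559, 0.0, 0.001]
ft_force: [-0.7, -0.4, -2.9]
grip_width: 0.0176
grip_force: 29.9
time: 8.05
position: [0.5972, -0.257, 0.0429]
tool_rot: [0.829, 0.559, 0.0, 0.0]
ft_force: [-0.2, -0.1, 0.8]
grip_width: 0.0483
grip_force: 0.0
time: 8.72
position: [0.5983, -0.2576, 0.2254]
tool_rot: [0.829, 0.56, 0.001, 0.002]
ft_force: [-0.2, 0.5, -0.0]
grip_width: 0.0863
grip_force: 0.0
scene board_oblong 0.67 board [ 595.9 -254.5  100.    77.6  -19.8] ink None
die_oblong [ 0.5961 -0.2582  2.7396] 157.0 err 0.059
wrist board_oblong 0.84 board [ 597.5 -254.9   95.7   76.1  -21.1] ink None
```

View pics/w3.png

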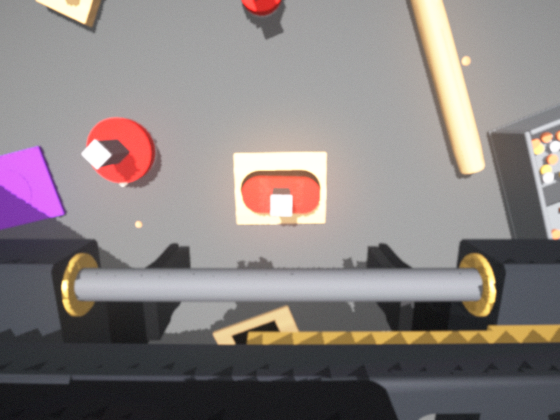

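The oblong die stands inside its outline (at 192,281), about 3 mm off centre. The large round die is visible at (150,120).

```bash
python3 - <<'E'
from h import *
whead('die_large_round',0,(.461,-.156)); o=robot.get_obs(); print(o['position'],o['tool_rot'])
E
```

```text
die_large_round [ 0.4625 -0.1557  0.2473] 14.2 err 0.051
[ 0.59665277 -0.25665929  0.22146928] [ 8.28850424e-01  5.59469047e-01 -4.62887970e-04 -1.07058065e-03]
```

```bash
python3 -m handwheel '[[0.145,-0.541,0,-0.1],[0.145,-0.541,0,-0.1],[0.145,-0.541,0,-0.1],[0.145,-0.541,0,-0.1],[0.145,-0.541,0,-0.1],[0.145,-0.541,0.05,-0.1],[0.145,-0.541,0.15,-0.1],[0.145,-0.541,0.28,-0.1],[0.145,-0.541,0.28,-0.1],[0.145,-0.541,0.28,-0.1]]'
python3 -c "
from h import *
whead('die_large_round',0,(.461,-.156)); o=robot.get_obs(); print(o['position'],o['tool_rot'])"
```

```text
time: 9.95
position: [0.4614, -0.155, 0.1371]
tool_rot: [0.615, 0.788, -0.0, -0.003]
ft_force: [0.2, 0.3, 0.6]
grip_width: 0.0867
grip_force: 0.0
die_large_round [ 0.4636 -0.1564  0.8853] 50.7 err 0.023
[ 0.46375778 -0.15641098  0.13999042] [6.15383475e-01 7.88227251e-01 1.13995138e-04 9.83302441e-04]
```

```bash
python3 -c "
from h import *
cam('wrist','w4.png')"
```

```text
(no output)
```

View pics/w4.png

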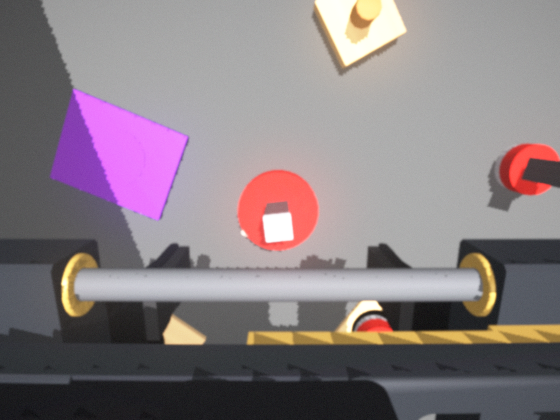

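The large round die (210,278) is centred and its shank lies within a few degrees of square, so I'll grasp it.

```bash
python3 -m handwheel '[[0,0,0.1,0],[0,0,0.2,0],[0,0,0.27,0],[0,0,0.31,0],[0,0,0.335,0],[0,0,0.343,0],[0,0,0.343,0],[0,0,0.343,0]]' 50
python3 -m handwheel '[[0,0,0,0],[0,0,0,0],[0,0,0,0],[0,0,0,0],[0,0,0,0],[0,0,0,0],[0,0,0,0]]' 0 30
python3 -m handwheel '[[0,0,-0.1,0],[0,0,-0.22,0],[0,0,-0.35,0],[0,0,-0.4,0],[0,0,-0.4,0],[0,0,-0.4,0]]'
```

```text
time: 10.77
position: [0.4639, -0.1565, 0.0372]
tool_rot: [0.615, 0.788, 0.0, 0.001]
ft_force: [1.1, 0.1, 0.2]
grip_width: 0.046
grip_force: 0.0
time: 11.35
position: [0.4633, -0.1561, 0.0361]
tool_rot: [0.615, 0.788, 0.0, 0.001]
ft_force: [0.3, 0.3, 2.2]
grip_width: 0.0186
grip_force: 30.0
time: 11.85
position: [0.4624, -0.1556, 0.1557]
tool_rot: [0.615, 0.788, -0.0, -0.0]
ft_force: [0.0, 0.2, -5.0]
grip_width: 0.0187
grip_force: 30.0
```

```bash
python3 -m handwheel '[[0.8,0.08,0,0],[0.8,0.08,0,0],[0.8,0.08,0,0],[0.8,0.08,0,0],[0.8,0.08,0,0],[0.8,0.08,0,0],[0.8,0.08,0,0]]'
python3 -m handwheel '[[0.785,0.074,0,0],[0.785,0.074,0,0],[0.785,0.074,0,0],[0.785,0.074,0,0],[0.785,0.074,0,0],[0.785,0.074,0,0],[0.785,0.074,0,0],[0.785,0.074,0,0]]'
python3 -c "
from h import *
boards('wrist','board_large_round',(.391,.316)); boards('scene','board_large_round',(.391,.316));boards('side','board_large_round',(.391,.316)); o=robot.get_obs(); print(o['position'],o['tool_rot'])"
```

```text
time: 12.43
position: [0.4227, 0.0879, 0.1534]
tool_rot: [0.613, 0.79, -0.002, -0.005]
ft_force: [-0.1, -0.0, -4.1]
grip_width: 0.0178
grip_force: 30.0
time: 13.1
position: [0.3906, 0.3169, 0.1534]
tool_rot: [0.614, 0.789, -0.002, -0.001]
ft_force: [0.1, -1.3, -4.8]
grip_width: 0.0179
grip_force: 30.0
wrist board_large_round 0.83 board [390.  317.8  96.3  77.4 -17. ] ink None
scene board_large_round 0.97 board [390.9 314.  103.4  74.9 -17.8] ink [385.4 315.   62.5  55.9 -19.5]
side board_large_round 0.82 board [389.7 317.1  91.   79.  -18.3] ink [389.6 317.   52.3  39.6 -32.9]
[0.39240318 0.31526057 0.15539157] [ 6.16221969e-01  7.87572193e-01 -6.82289232e-04 -2.46489245e-04]
```

```bash
python3 -m handwheel '[[0.007,-0.006,0.1,0],[0.007,-0.006,0.2,0],[0.007,-0.006,0.27,0],[0.007,-0.006,0.32,0],[0.007,-0.006,0.355,0],[0.007,-0.006,0.37,0],[0.007,-0.006,0.376,0],[0.007,-0.006,0.376,0],[0.007,-0.006,0.376,0],[0.007,-0.006,0.376,0],[0.007,-0.006,0.376,0]]'
python3 -m handwheel '[[0,0,0,0],[0,0,0,0],[0,0,0,0],[0,0,0,0],[0,0,0,0],[0,0,0,0]]' 60
python3 -m handwheel '[[0,0,-0.1,0],[0,0,-0.2,0],[0,0,-0.3,0],[0,0,-0.4,0],[0,0,-0.5,0],[0,0,-0.6,0],[0,0,-0.6,0],[0,0,-0.6,0]]' 100
python3 - <<'E'
from h import *
p=(.39,.317)
whead('die_large_round',.006,p); boards('wrist','board_large_round',p,'w5.png'); o=robot.get_obs(); print(o['position'],o['tool_rot'])
E
```

```text
time: 14.32
position: [0.3907, 0.3186, 0.0437]
tool_rot: [0.615, 0.788, 0.001, 0.0]
ft_force: [-0.5, 0.5, -3.5]
grip_width: 0.0178
grip_force: 30.0
time: 14.82
position: [0.3902, 0.3183, 0.0432]
tool_rot: [0.615, 0.788, 0.0, 0.0]
ft_force: [0.3, 0.1, -0.1]
grip_width: 0.0481
grip_force: 0.0
time: 15.48
position: [0.391, 0.3187, 0.2248]
tool_rot: [0.615, 0.788, 0.002, 0.001]
ft_force: [0.1, 0.1, 0.0]
grip_width: 0.0858
grip_force: 0.0
die_large_round [0.391  0.316  0.2232] 12.8 err 0.025
wrist board_large_round 0.55 board [390.3 317.   95.9  75.8 -17.4] ink None
[0.38898309 0.31763947 0.22152727] [ 6.15425956e-01  7.88192573e-01 -1.65861237e-03 -7.80895121e-04]
```

View pics/w5.png

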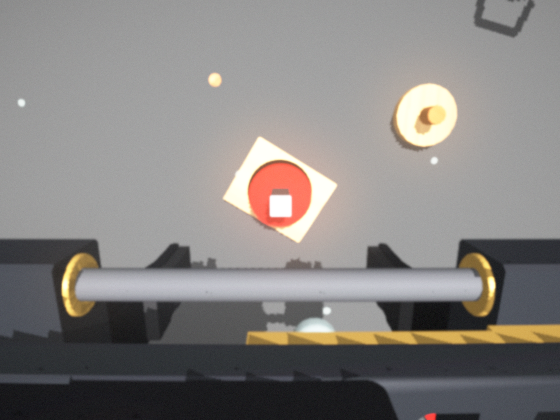

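The large round die stands centred on its board (192,280). Next is the square die.

```bash
python3 -m handwheel '[[-0.89,0.707,0,0],[-0.89,0.707,0,0],[-0.89,0.707,0,0],[-0.89,0.707,0,0],[-0.89,0.707,0,0],[-0.89,0.707,0,0],[-0.89,0.707,0,0],[-0.89,0.707,0,0],[-0.89,0.707,0,0],[-0.89,0.707,0,0],[-0.89,0.707,0,0]]'
python3 -c "
from h import *
whead('die_square',0,(.66,.11),'w6.png'); o=robot.get_obs(); print(o['position'],o['tool_rot'])"
```

```text
time: 16.6
position: [0.6592, 0.1106, 0.2208]
tool_rot: [0.616, 0.788, -0.001, -0.002]
ft_force: [0.2, -0.4, -0.2]
grip_width: 0.0869
grip_force: 0.0
die_square [0.6657 0.0963 0.9405] 53.9 err 0.027
[0.65850978 0.11193409 0.22186607] [ 0.6149068   0.78859751 -0.00095634 -0.00163857]
```

View pics/w6.png

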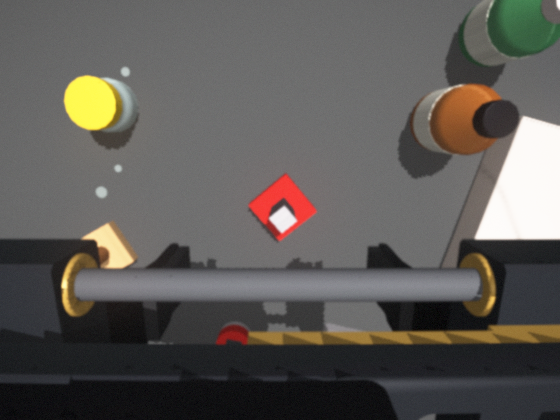

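```bash
python3 -m handwheel '[[-0.056,0.011,0,0.139],[-0.056,0.011,0.1,0.139],[-0.056,0.011,0.2,0.139],[-0.056,0.011,0.28,0.139],[-0.056,0.011,0.28,0.139],[-0.056,0.011,0.28,0.139],[-0.056,0.011,0.28,0.139],[-0.056,0.011,0.3,0.139],[-0.056,0.011,0.4,0.139],[-0.056,0.011,0.5,0.139],[-0.056,0.011,0.57,0.139],[-0.056,0.011,0.605,0.139],[-0.056,0.011,0.616,0.139],[-0.056,0.011,0.616,0.139]]' 60
python3 -m handwheel '[[0,0,0,0],[0,0,0,0],[0,0,0,0],[0,0,0,0],[0,0,0,0],[0,0,0,0],[0,0,0,0],[0,0,0,0],[0,0,0,0]]' 0 30
python3 -m handwheel '[[0,0,-0.1,0],[0,0,-0.22,0],[0,0,-0.35,0],[0,0,-0.4,0],[0,0,-0.4,0],[0,0,-0.4,0]]'
```

```text
time: 17.87
position: [0.6671, 0.0959, 0.0377]
tool_rot: [0.89, 0.455, -0.001, -0.0]
ft_force: [0.2, -0.1, 0.5]
grip_width: 0.052
grip_force: 0.0
time: 18.62
position: [0.6668, 0.0957, 0.0386]
tool_rot: [0.891, 0.454, -0.001, -0.001]
ft_force: [-4.0, 2.4, 4.8]
grip_width: 0.0178
grip_force: 30.0
time: 19.12
position: [0.6681, 0.0948, 0.1581]
tool_rot: [0.891, 0.454, 0.0, 0.0]
ft_force: [-0.6, -0.3, -3.8]
grip_width: 0.0178
grip_force: 30.0
```

```bash
python3 -m handwheel '[[-0.9,0.3,0,0],[-0.9,0.3,0,0],[-0.9,0.3,0,0],[-0.9,0.3,0,0],[-0.9,0.3,0,0],[-0.9,0.3,0,0],[-0.9,0.3,0,0],[-0.9,0.3,0,0]]'
python3 -m handwheel '[[-0.822,0.277,0,-0.1],[-0.822,0.277,0,-0.1],[-0.822,0.277,0,-0.1],[-0.822,0.277,0,-0.1],[-0.822,0.277,0,-0.1],[-0.822,0.277,0,-0.1],[-0.822,0.277,0,-0.1],[-0.822,0.277,0,-0.1],[-0.822,0.277,0,-0.1],[-0.822,0.277,0,-0.1]]'
python3 -c "
from h import *
p=(.505,-.425)
for k in('wrist','scene','side'):boards(k,'board_square',p)
o=robot.get_obs(); print(o['position'],o['tool_rot'])"
```

```text
time: 19.78
position: [0.5787, -0.1828, 0.155]
tool_rot: [0.892, 0.451, -0.003, -0.0]
ft_force: [0.5, 0.4, -2.8]
grip_width: 0.0178
grip_force: 30.0
time: 20.62
position: [0.5034, -0.4224, 0.1558]
tool_rot: [0.707, 0.707, 0.001, -0.003]
ft_force: [0.5, 0.1, -3.7]
grip_width: 0.0177
grip_force: 30.0
wrist board_square 0.56 board [ 505.4 -421.3   96.1   70.5   -0.7] ink None
scene board_square 0.66 board [ 5.061e+02 -4.245e+02  1.053e+02  7.780e+01 -3.000e-01] ink [ 503.4 -426.6   51.9   50.8   88.9]
side board_square 0.79 board [ 503.2 -424.6  101.    80.8   -1.3] ink [ 508.1 -424.7   50.4   46.7  -89.6]
[ 0.50483412 -0.42333877  0.15827743] [ 7.06537704e-01  7.07675392e-01  3.38469144e-05 -1.04502265e-04]
```

```bash
python3 -m handwheel '[[-0.003,0,0.1,0],[-0.003,0,0.2,0],[-0.003,0,0.28,0],[-0.003,0,0.33,0],[-0.003,0,0.36,0],[-0.003,0,0.375,0],[-0.003,0,0.381,0],[-0.003,0,0.381,0],[-0.003,0,0.381,0],[-0.003,0,0.381,0],[-0.003,0,0.381,0]]'
python3 -m handwheel '[[0,0,0,0],[0,0,0,0],[0,0,0,0],[0,0,0,0],[0,0,0,0],[0,0,0,0]]' 60
python3 -m handwheel '[[0,0,-0.1,0],[0,0,-0.2,0],[0,0,-0.3,0],[0,0,-0.4,0],[0,0,-0.5,0],[0,0,-0.6,0],[0,0,-0.6,0],[0,0,-0.6,0]]' 100
python3 - <<'E'
from h import *
p=(.505,-.425)
whead('die_square',.006,p); boards('wrist','board_square',p,'w7.png'); o=robot.get_obs(); print(o['position'],o['tool_rot'])
E
```

```text
time: 21.83
position: [0.5048, -0.426, 0.0447]
tool_rot: [0.707, 0.707, -0.0, 0.001]
ft_force: [-0.5, -1.4, -2.4]
grip_width: 0.0179
grip_force: 30.0
time: 22.33
position: [0.5043, -0.4255, 0.0441]
tool_rot: [0.707, 0.707, -0.0, 0.0]
ft_force: [-0.0, -0.4, -0.3]
grip_width: 0.048
grip_force: 0.0
time: 23.0
position: [0.5052, -0.4264, 0.2266]
tool_rot: [0.707, 0.707, -0.0, 0.003]
ft_force: [-0.5, -0.0, -0.0]
grip_width: 0.0864
grip_force: 0.0
die_square [ 0.504  -0.4262  0.0113] 0.6 err 0.03
wrist board_square 0.88 board [ 505.8 -424.    96.5   75.9    0. ] ink None
[ 0.50343554 -0.42449701  0.22202645] [ 7.07133694e-01  7.07077237e-01  1.54445916e-04 -1.92276839e-03]
```

View pics/w7.png

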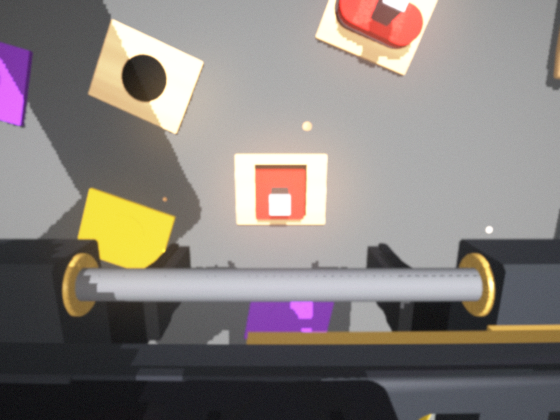

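The square die is well placed (192,280) and the small round board shows at (78,145). I'll measure that and go for the small round die.

```bash
python3 -c "
from h import *
boards('wrist','board_small_round',(.368,-.31))"
python3 -m handwheel '[[0.61,0.236,0,0],[0.61,0.236,0,0],[0.61,0.236,0,0],[0.61,0.236,0,0],[0.61,0.236,0,0],[0.61,0.236,0,0]]'
python3 -m handwheel '[[0.6,0.236,0,0],[0.6,0.236,0,0],[0.6,0.236,0,0],[0.6,0.236,0,0],[0.6,0.236,0,0],[0.6,0.236,0,0],[0.6,0.236,0,0],[0.6,0.236,0,0]]'
python3 -c "
from h import *
whead('die_small_round',0,(.645,-.06),'w8.png'); o=robot.get_obs(); print(o['position'],o['tool_rot'])"
```

```text
wrist board_small_round 0.95 board [ 369.7 -310.9   97.    76.1  -24.3] ink [ 359.5 -309.5   40.5   24.3   81.9]
time: 23.8
position: [0.576, -0.2359, 0.2229]
tool_rot: [0.705, 0.709, 0.001, -0.002]
ft_force: [0.3, -0.1, -0.1]
grip_width: 0.0869
grip_force: 0.0
time: 24.47
position: [0.6455, -0.0632, 0.2232]
tool_rot: [0.707, 0.707, -0.001, -0.0]
ft_force: [0.2, 0.2, 0.7]
grip_width: 0.0868
grip_force: 0.0
die_small_round [ 0.6504 -0.075   0.1517] 8.7 err 0.044
[ 0.64538619 -0.06405244  0.22352265] [ 7.07761108e-01  7.06451681e-01 -4.26845044e-04 -2.33478285e-04]
```

View pics/w8.png

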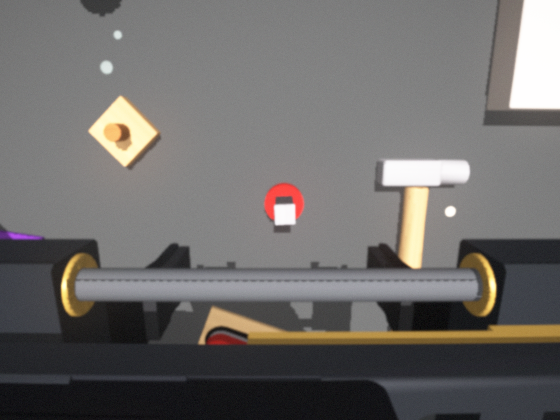

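```bash
python3 -m handwheel '[[-0.037,0.017,0,-0.014],[-0.037,0.017,0.1,-0.014],[-0.037,0.017,0.2,-0.014],[-0.037,0.017,0.3,-0.014],[-0.037,0.017,0.4,-0.014],[-0.037,0.017,0.5,-0.014],[-0.037,0.017,0.57,-0.014],[-0.037,0.017,0.61,-0.014],[-0.037,0.017,0.622,-0.014],[-0.037,0.017,0.622,-0.014]]' 60
python3 -m handwheel '[[0,0,0,0],[0,0,0,0],[0,0,0,0],[0,0,0,0],[0,0,0,0],[0,0,0,0],[0,0,0,0],[0,0,0,0],[0,0,0,0]]' 0 30
python3 -m handwheel '[[0,0,-0.1,0],[0,0,-0.22,0],[0,0,-0.35,0],[0,0,-0.4,0],[0,0,-0.4,0],[0,0,-0.4,0]]'
```

```text
time: 25.4
position: [0.6506, -0.0745, 0.0367]
tool_rot: [0.676, 0.737, -0.0, -0.001]
ft_force: [0.7, 0.4, 1.3]
grip_width: 0.0523
grip_force: 0.0
time: 26.15
position: [0.6511, -0.0735, 0.0378]
tool_rot: [0.675, 0.738, 0.0, 0.0]
ft_force: [-0.8, -0.1, 4.5]
grip_width: 0.0176
grip_force: 29.6
time: 26.65
position: [0.6508, -0.0734, 0.1574]
tool_rot: [0.675, 0.738, 0.0, 0.0]
ft_force: [0.3, 0.3, -2.4]
grip_width: 0.018
grip_force: 29.6
```

```bash
python3 -m handwheel '[[-0.704,-1,0,0],[-0.704,-1,0,0],[-0.704,-1,0,0],[-0.704,-1,0,0],[-0.704,-1,0,0],[-0.704,-1,0,0],[-0.704,-1,0,0],[-0.704,-1,0,0],[-0.704,-1,0,0],[-0.704,-1,0,0],[-0.704,-1,0,0],[-0.704,-1,0,0]]'
python3 -c "
from h import *
p=(.369,-.31)
for k in('wrist','side'):boards(k,'board_small_round',p)
o=robot.get_obs(); print(o['position'],o['tool_rot'])"
```

```text
time: 27.65
position: [0.3699, -0.3091, 0.1557]
tool_rot: [0.676, 0.737, 0.001, -0.002]
ft_force: [0.3, -0.4, -2.1]
grip_width: 0.0177
grip_force: 29.6
wrist board_small_round 0.65 board [ 369.5 -309.9   96.    76.2  -23.7] ink None
wrist board_small_round 0.37 board [ 374.1 -346.    54.6   54.1   31.1] ink None
side board_small_round 0.62 board [ 368.  -311.4   98.    81.5  -24.5] ink [ 372.1 -310.3   32.8   27.8  -39.2]
[ 0.37136589 -0.30902955  0.15685754] [ 6.74484808e-01  7.38288512e-01  1.75459815e-04 -5.35641310e-04]
```

```bash
python3 -m handwheel '[[-0.004,-0.006,0.1,0],[-0.004,-0.006,0.2,0],[-0.004,-0.006,0.28,0],[-0.004,-0.006,0.33,0],[-0.004,-0.006,0.36,0],[-0.004,-0.006,0.373,0],[-0.004,-0.006,0.377,0],[-0.004,-0.006,0.377,0],[-0.004,-0.006,0.377,0],[-0.004,-0.006,0.377,0],[-0.004,-0.006,0.377,0]]'
python3 -m handwheel '[[0,0,0,0],[0,0,0,0],[0,0,0,0],[0,0,0,0],[0,0,0,0],[0,0,0,0]]' 60
python3 -m handwheel '[[0,0,-0.1,0],[0,0,-0.2,0],[0,0,-0.3,0],[0,0,-0.4,0],[0,0,-0.5,0],[0,0,-0.6,0],[0,0,-0.6,0],[0,0,-0.6,0]]' 100
python3 - <<'E'
from h import *
p=(.3695,-.31)
whead('die_small_round',.006,p); boards('wrist','board_small_round',p,'w9.png'); cam('scene','s9.png')
E
```

```text
time: 28.77
position: [0.3694, -0.3121, 0.0451]
tool_rot: [0.675, 0.738, -0.0, 0.001]
ft_force: [0.1, 0.2, -1.6]
grip_width: 0.0178
grip_force: 29.6
time: 29.27
position: [0.369, -0.3117, 0.0443]
tool_rot: [0.675, 0.738, -0.0, 0.0]
ft_force: [-0.2, -0.5, 0.6]
grip_width: 0.0485
grip_force: 0.0
time: 29.93
position: [0.3696, -0.3124, 0.2259]
tool_rot: [0.675, 0.738, -0.0, 0.002]
ft_force: [-0.1, -0.0, 0.1]
grip_width: 0.086
grip_force: 0.0
no mask []
wrist board_small_round 0.74 board [ 369.3 -317.1   44.8   39.9  -84.9] ink None
wrist board_small_round 0.63 board [ 369.4 -310.6   97.8   78.   -23.9] ink None
```

View pics/w9.png

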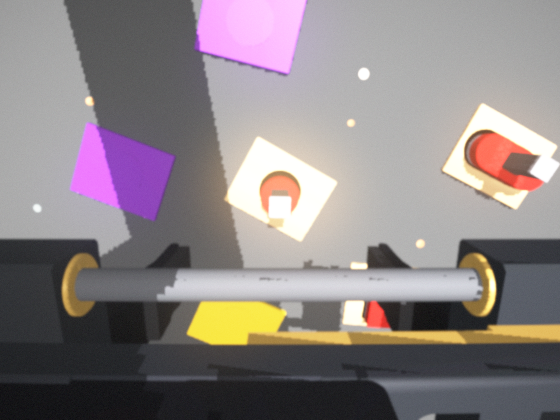

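View pics/s9.png

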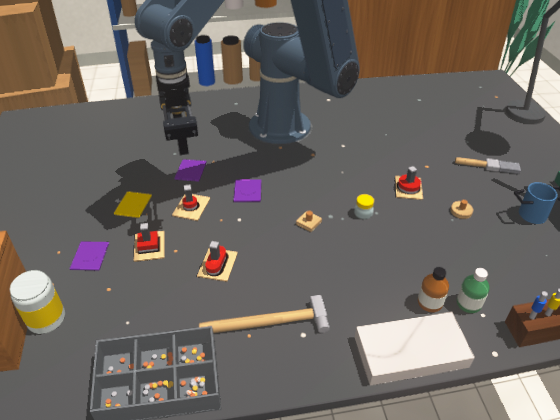

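All four dies stand on their boards: scene pixels (262,215), (186,409), (240,148) and (203,190). The patterns are untouched at (220,308) and (208,462), and the arm is clear.

```bash
python3 -m handwheel '[[0,0,0,0],[0,0,0,0],[0,0,0,0],[0,0,0,0]]' | head -1; python3 -c "
from rig import job
print(job.hand_in())"
```

```text
time: 30.57
the job is handed in; nothing more can be done
None
```

All four dies were placed in the required order and stand upright on their boards in the last camera views, the patterns were left alone, and the job was handed in at about 31 s (no verdict was returned).

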